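# Vent an oil mister and unscrew its spray head for refilling

### The job

The empty oil mister in the wooden stand is to be refilled, so open it. First let off leftover pressure: push the sprung spray button on its top fully down for a moment and let it come back up; then unscrew the tight head anticlockwise (seen from above) while the stand braces the bottle, stop turning once the threads let go (the mark on the collar then points roughly at the rib on the bottle's shoulder), and only then lift the head straight up. Finish while still holding the head, upright and still, a finger's width or so clear above the open neck with its dip tube still hanging in the bottle; the bottle stays down in its well and everything else on the counter is left alone.

Things in the scene. Friction and masses are not known exactly. Their poses are not given: they have to be found in the camera images.
- head: Spray head of the oil mister, loose, screwed on the bottle. Origin: centre of its ribbed steel collar, on the axis, half-way up; z up, x along the black index mark on the collar's top. Grip the collar: a cylinder 55 mm across, 21 mm tall (10.5 mm above and below the origin). On top a black pump housing (31 mm across, to 20 mm above the origin) and the spray button (to 34 mm). About 0.09 kg
- collar_mark (a point): Black index mark on the collar's top, 21 mm from the axis. Yaw of head minus yaw of bottle is -1.26 to -0.94 rad at the start (screwed tight); anticlockwise seen from above (yaw growing) unscrews. The threads let go at about -0.2 (after 0.7 to 1.1 rad of turn); at 0 the mark points at the bottle's rib and the head is free; a solid stop comes at about +0.4
- tube_end (a point): Lower end of the clear dip tube (5 mm thick) that hangs from the head's middle, 120 mm below the centre of the collar, inside the bottle
- spray (a joint): Travel of the spray button on the head: 0 = up, 0.005 m = fully down; it springs back by itself; from 1.5 N to begin up to 5 N when fully down
- spray_top (a point): Centre of the top of the spray button (19 mm across, white), 34 mm above the centre of the collar when up; press it vertically down
- bottle: The mister's square clear glass bottle, loose, 60 x 60 mm, 0.24 to 0.4 kg, standing in either of the stand's two wells. Origin: centre of its underside, z up. Flat shoulder 105 mm up, neck 37 mm across (46 mm over the thread ridges) with a 27 mm bore. x points to the small rib with a steel strip on the shoulder, on the side away from the robot
- neck_rim (a point): Centre of the bottle's mouth at its rim, 138 mm above its underside. The screwed-on collar's centre lies 5 mm below it. A rubber seal presses the head up against three sloping thread ridges (about 20 N): breaking it loose takes about 0.4 to 0.8 N m, then it turns easily. The head rises up to 2 mm on the way but may be turned at constant height. Lifted before it is free, it pulls the bottle up
- stand: Wooden stand screwed to the counter, base 100 x 190 mm, 51 mm tall, with two square wells side by side along its y axis, centres 35 mm either side of its origin; well floor 6 mm above the counter, 1 mm of play round the bottle, so it braces the bottle against turning. Origin: centre of its underside
- salt_jar: Square glass salt jar with a flat wooden lid, 60 x 60 x 90 mm, in the stand's other well; leave alone. Origin: centre of its underside
- over_cap: Steel over-cap of the mister, an upside-down cup 60 mm across and 62 mm tall standing near the stand on the robot's side; leave alone. Origin: centre of its underside
- reamer: Wooden citrus reamer, 140 mm long, 45 mm thick, lying behind the stand; leave alone. Origin: underside, half-way along, x along it
- jug: Glass measuring jug, 108 mm across, 120 mm tall, handle to its +y; leave alone. Origin: centre of its underside
- work_bowl: Clear food-processor work bowl, 190 mm across, 130 mm tall, grey handle to its +y; leave alone. Origin: centre of its underside
- spoon_rest: Blue silicone spoon rest, 10 mm thick, round dish 100 mm across with a tail to its -x, 170 mm long in all; leave alone. Origin: underside, centre of the dish
- caddy_lid (a joint): Hinge of the lid of the white plastic caddy (170 x 220 x 190 mm, at the left of the counter): 0 = closed, grows as it opens; leave closed
Not all that is in view belongs to the job. Leave any green look-alike of the stand alone.

How it is judged:
By the outcome, as a careful person would: the job done as asked, in the order asked, and still so for the second after the job is handed in, while the arm keeps its last pose, push and grip.
It also fails if it takes over 45 s, if anything falls off the work surface, if the arm or the gripper's body presses on something with over 40 N, if the wrist force passes 120 N, or if a joint passes its speed limit or range.

### The arm

A 7-joint arm with a two-finger parallel gripper is mounted at the origin on the work surface. World frame = base frame: x ahead of the robot, y to its left, z up, the work surface at z = 0. Lengths are in m, angles in rad, forces in N, time in s.
With the tool pointing down it reaches from about 0.425 to 0.875 m from the base axis. Payload 4.7 kg.
Tool frame: the origin (TCP) lies on the centre line of the jaws, within the pads' length; the fingertips stand ahead of it and the grasp point (between the pads) lies 2 mm behind it (nose_length is the z of the fingertips in the tool frame, in m); z points along the fingers, y is the line along which they close (so a half turn about z gives the same grasp; the last joint's range is limited). The gripper opens to 87 mm and grips with 3 to 60 N. Pads are 19 mm wide; open, the fingers measure 117 mm over their backs; the gripper's body (75 mm by 190 mm) begins 51 mm behind the grasp point.
Start: joints at [1.127, 0.321, -0.07, 1.45, 0.023, 1.371, -0.057], TCP at [0.287, -0.583, 0.24] pointing down, gripper open.
Joint ranges: [-2.86, 2.86], [-0.3, 2.09], [-1.38, 1.24], [0.06, 2.45], [-1.56, 4.7], [0.09, 2.05], [-2.69, 2.69]. Speed limits (rad/s): [2.57, 2.57, 3.14, 3.14, 3.14, 3.14, 3.14].

### API

Orientations are given as a rotation vector (axis times angle).
In Python, from bench import * gives the robot as it stands.
- The arm moves only by the tool send_rows, never from a script. Its arguments are lists of equal length, an entry for each row: "xyz": the shift along the tool's x, y, z in mm, a list of three; "dr": the turn, a rotation vector about the tool's x, y, z in rad, a list of three. A call has exactly 10 rows; each row is the pose to reach, as a shift and turn from the pose commanded when the call began, along the tool's axes at that moment; what a row does not reach only later rows make up. A row lasts 1/12 s, in which the tool goes at most 41.7 mm and 7.16 degrees, less where a joint would pass 70% of its speed; a pose out of reach is approached as far as the arm can. A call with a gripper value outside its range is refused whole. "jaw" is the finger opening in mm, from 0 to 87, set as the call begins (left out, the last holds). The fingers move at their own pace and stop on an object; "grip_force" is the grip in N (left out, the last holds). Time passes only in rows, so rows that repeat a pose let the fingers close, or fill a call up. It gives the time, the measured TCP pose, the force, the opening and the grip force at its end, in the units of the state.
- get_state(): the state, without advancing time (a new reading comes with each control period).
- get_image(name): name is "side" or "top" or "wrist"; returns the picture (384x512x3 uint8, red, green, blue); there is no depth.
- calibration(name): a dict with "vfov" (degrees; the focal length in pixels is half the picture's height over the tangent of half this angle, whatever the lens; pixels are square), "cx", "cy" (the principal point, pixels), "k1" (the pictures are not rectified: a ray, as slopes to the right and down, at radius r is drawn at 1 + k1 r^2 times it, then the intrinsics apply), "rvec" (rotation vector, rad) and "tvec" (3), from world to camera coordinates, as OpenCV has them; the wrist camera has in their place "hand_eye" (4x4, takes a point from camera to tool coordinates, whose origin is the TCP and whose axes are the flange's). Camera axes: x right, y down, z forward; pixel columns grow to the right and rows downward; lengths in m; the calibration is good to about 2 mm. A picture is of the moment at which its call begins: read the wrist's pose just before it. calibration takes no time and is no camera call.
- close_job(): hands the job in; it is judged then, once.
The state is a dict: "time": time; "joint_positions": joint angles; "qd": joint speeds; "joint_torque": joint torques, N m; "position": TCP position; "tool_rot": TCP orientation; "ft_force": force on the tool from outside, world axes, zero at the start; "torque": the same for the moment, N m; "grip_width": opening from 0.0 (shut) to 1.0 (fully open); "grip_force": force on a finger pad.
Only numpy, scipy, OpenCV 4.12 (cv2) and the standard library are available. Lean on these libraries where they do the work, as an engineer would, in place of code of your own. Each camera call takes 0.05 s, during which the arm holds its last target. There are 200 camera calls.

## Working session

There is one attempt and no reset: what is moved stays moved. The work goes in short steps, Python scripts to look and compute and a tool call to move; the robot and the scene stay as the last step left them, time stands still between calls to the robot, and variables do not carry over. Pictures are saved under pics/ and viewed, at most 10 in all, crops included, and the job is handed in when it is done.

Besides the shell and the picture viewer there is one more tool, called after "Request:" as name(argument=value, ...), one argument or row to a line, values as JSON. send_rows: Moves the arm, as the interface text tells. Its arguments: {"type":"object","properties":{"xyz":{"type":"array"},"dr":{"type":"array"},"jaw":{"type":"number"},"grip_force":{"type":"number"}},"required":["xyz","dr"]}

```bash
mkdir -p pics; python3 - <<'E'
from bench import *
import cv2,numpy as np
s=get_state();print({k:np.round(v,3) for k,v in s.items()})
for n in("side","top","wrist"):
    print(n,calibration(n)); cv2.imwrite(f"pics/{n}0.png",get_image(n)[...,::-1])
a=cv2.imread("pics/side0.png");b=cv2.imread("pics/top0.png")
cv2.imwrite("pics/st0.png",cv2.resize(np.vstack([a,b]),(400,600)))
E
```

```text
{'time': np.float64(0.0), 'joint_positions': array([ 1.127,  0.322, -0.07 ,  1.452,  0.023,  1.371, -0.057]), 'qd': array([ 0.002, -0.001, -0.   , -0.001,  0.001,  0.   ,  0.   ]), 'joint_torque': array([-0.0000e+00, -4.9129e+01, -4.0400e-01, -3.1252e+01, -6.4000e-02,
        4.4000e-02,  0.0000e+00]), 'position': array([ 0.287, -0.583,  0.238]), 'tool_rot': array([-3.058e+00, -7.130e-01,  1.000e-03]), 'ft_force': array([-0.178,  0.272, -0.413]), 'torque': array([ 0.033, -0.024, -0.006]), 'grip_force': np.float64(0.0), 'grip_width': np.float64(1.002)}
side {'vfov': 51.218206382776216, 'cx': 257.4446287057884, 'cy': 192.55118862535033, 'k1': -0.11560376921649985, 'rvec': array([ 0.71574333, -2.61539162,  1.10096073]), 'tvec': array([0.43651654, 0.26619485, 1.11814995])}
top {'vfov': 46.68553517964156, 'cx': 259.69345960641107, 'cy': 195.30953015419104, 'k1': -0.171016696587426, 'rvec': array([ 2.22388423, -2.16864602,  0.05937683]), 'tvec': array([0.0161047 , 0.49618862, 1.38675493])}
wrist {'vfov': 69.9842282942494, 'cx': 254.87263550019682, 'cy': 195.17500172826823, 'k1': -0.04004466105257597, 'hand_eye': array([[ 1.57755632e-04, -9.61498701e-01, -2.74809429e-01,
         7.63810385e-02],
       [ 9.99999665e-01, -6.91250546e-05,  8.15908066e-04,
        -6.96040017e-04],
       [-8.03490762e-04, -2.74809466e-01,  9.61498368e-01,
        -1.43929517e-01],
       [ 0.00000000e+00,  0.00000000e+00,  0.00000000e+00,
         1.00000000e+00]])}
```

View pics/side0.png

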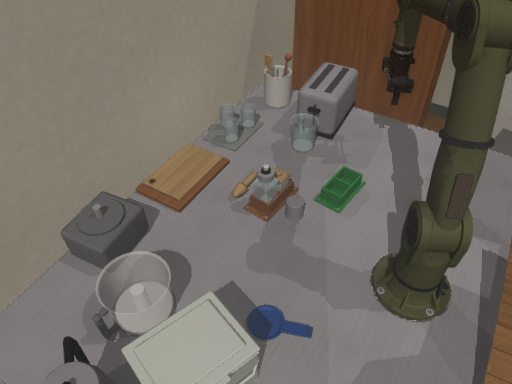

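View pics/top0.png

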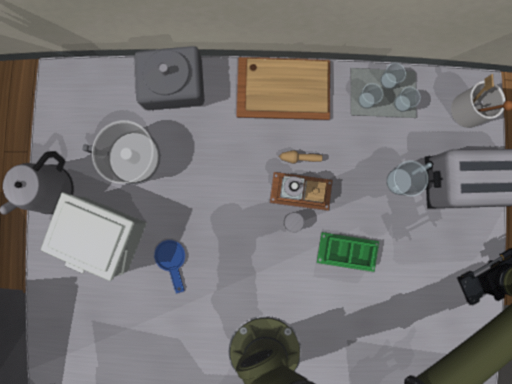

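The side view shows the brown stand at about (270,195) with the mister's head at about (266,172). The top view shows the stand at (301,191), with the black/white head at (294,186) and the salt jar's wooden lid at (316,190). The green tray at (348,252) is the look-alike, so I will leave it alone. The brown wooden stand holding the black/white spray head fits the description. I'll confirm with one enlarged crop.

```bash
cat > h.py <<'E'
from bench import *
import cv2,numpy as np
from scipy.spatial.transform import Rotation as R
def intr(c):
    f=192/np.tan(np.radians(c["vfov"]/2)); return np.array([[f,0,c["cx"]],[0,f,c["cy"]],[0,0,1]]),np.array([c["k1"],0,0,0])
def ext(n,s=None):  # camera->world R,t
    c=calibration(n)
    if n=="wrist":
        T=np.eye(4);T[:3,:3]=R.from_rotvec(s["tool_rot"]).as_matrix();T[:3,3]=s["position"]
        T=T@c["hand_eye"];return T[:3,:3],T[:3,3]
    M=R.from_rotvec(c["rvec"]).as_matrix();return M.T,-M.T@c["tvec"]
def ray(n,uv,s=None):
    K,d=intr(calibration(n));p=cv2.undistortPoints(np.array([[uv]],float),K,d)[0,0]
    M,t=ext(n,s);return t,M@np.array([p[0],p[1],1])
def plane(n,uv,z,s=None):
    t,d=ray(n,uv,s);return t+d*(z-t[2])/d[2]
def tri(r1,r2):
    A=np.stack([r1[1],-r2[1]],1);x=np.linalg.lstsq(A,r2[0]-r1[0],rcond=None)[0]
    p=r1[0]+r1[1]*x[0];q=r2[0]+r2[1]*x[1];return (p+q)/2,np.linalg.norm(p-q)
def proj(n,P,s=None):
    K,d=intr(calibration(n));M,t=ext(n,s);r,_=cv2.Rodrigues(M.T)
    return cv2.projectPoints(np.array(P,float).reshape(-1,1,3),r,-M.T@t,K,d)[0][:,0]
E
python3 - <<'E'
from h import *
a=cv2.imread("pics/side0.png")[155:225,220:320];b=cv2.imread("pics/top0.png")[155:225,250:350]
cv2.imwrite("pics/c0.png",np.hstack([cv2.resize(x,None,fx=4,fy=4,interpolation=2) for x in(a,b)]))
p,e=tri(ray("side",(266,166)),ray("top",(294,186)));print(p,e)
# stand corners
for uv in[(274,174),(332,180),(330,210),(271,202)]:print(uv,plane("top",uv,0.0))
E
```

```text
[ 0.51544378 -0.06599301  0.17652537] 0.0001562081369281514
(274, 174) [ 0.56536513 -0.01528642  0.        ]
(332, 180) [ 0.55111269 -0.20130604  0.        ]
(330, 210) [ 0.45510086 -0.19646867  0.        ]
(271, 202) [ 0.47594381 -0.00783941  0.        ]
```

View pics/c0.png

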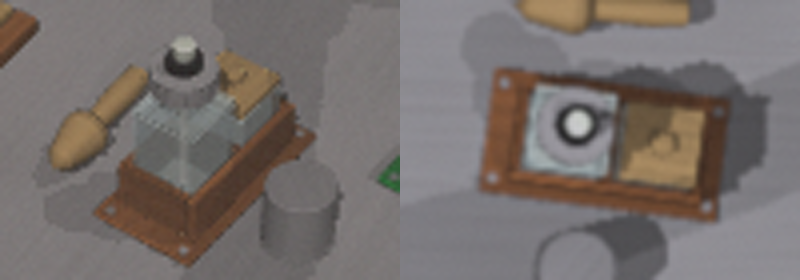

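The crop confirms it: the mister is in the brown stand's +y well. Its white button is at side (265.7,166.3) and top (294.3,185.5). The salt jar's wooden lid is beside it, and the grey over-cap stands on the robot's side.

```bash
python3 - <<'E'
from h import *
import bench
print([ (n,getattr(bench,n)) for n in dir(bench) if 'nose' in n.lower()])
p,e=tri(ray("side",(265.7,166.3)),ray("top",(294.3,185.5)));print(p,e)
print(plane("top",(294.3,185.5),.173))
s=get_state();r=R.from_rotvec(s["tool_rot"])
print(r.as_matrix().round(3))
tgt=np.array([p[0],p[1],0.26]);print("shift mm",r.inv().apply(tgt-s["position"])*1000)
X=-0.3;W=R.from_matrix(np.array([[np.cos(X),np.sin(X),0],[np.sin(X),-np.cos(X),0],[0,0,-1]]))
print("dr",(r.inv()*W).as_rotvec())
E
```

```text
[('nose_length', 0.017)]
[ 0.51706753 -0.06700869  0.17387174] 0.00014369425590919
[ 0.51719704 -0.06704395  0.173     ]
[[ 0.897  0.442 -0.001]
 [ 0.442 -0.897  0.001]
 [-0.    -0.001 -1.   ]]
shift mm [ 434.24428745 -360.95695833  -20.78301121]
dr [-1.37340985e-03  6.13282447e-04  7.57874823e-01]
```

Request:
send_rows(
  xyz=[
    [20,-17,-5],
    [50,-42,-10],
    [80,-67,-20],
    [110,-92,-20],
    [140,-117,-20],
    [170,-142,-20],
    [200,-167,-20],
    [230,-192,-20],
    [260,-217,-20],
    [290,-242,-20],
  ],
  dr=[
    [0,0,0.05],
    [0,0,0.12],
    [0,0,0.2],
    [0,0,0.28],
    [0,0,0.36],
    [0,0,0.44],
    [0,0,0.52],
    [0,0,0.6],
    [0,0,0.68],
    [0,0,0.757],
  ],
  jaw=0,
)

```text
time: 0.98
position: [0.4407, -0.2359, 0.2595]
tool_rot: [3.105, -0.474, -0.0]
ft_force: [0.5, 0.2, -0.3]
grip_width: 0.323
grip_force: 0.0
```

```bash
python3 - <<'E'
from h import *
s=get_state();r=R.from_rotvec(s["tool_rot"]);print(s["time"],s["position"],s["joint_positions"].round(2),r.as_matrix()[:,0])
print(r.inv().apply(np.array([.517,-.067,.26])-s["position"])*1000)
E
```

```text
0.9833 [ 0.4406896  -0.23589053  0.259482  ] [ 0.74  0.   -0.3   1.78  0.    1.36 -1.44] [ 9.54377878e-01 -2.98601516e-01  1.85182840e-05]
[  22.39799639 -183.97160932   -0.57690825]
```

Request:
send_rows(
  xyz=[
    [3,-25,0],
    [7,-60,0],
    [11,-95,0],
    [16,-130,0],
    [19,-160,0],
    [21,-175,0],
    [22,-182,0],
    [22,-182,0],
    [22,-182,0],
    [22,-182,0],
  ],
  dr=[
    [0,0,0],
    [0,0,0],
    [0,0,0],
    [0,0,0],
    [0,0,0],
    [0,0,0],
    [0,0,0],
    [0,0,0],
    [0,0,0],
    [0,0,0],
  ],
)

```text
time: 1.82
position: [0.5145, -0.0725, 0.2593]
tool_rot: [3.105, -0.472, -0.001]
ft_force: [-0.2, -0.5, -0.4]
grip_width: 0.004
grip_force: 0.0
```

```bash
python3 - <<'E'
from h import *
s=get_state();im=get_image("wrist");cv2.imwrite("pics/w1.png",im[...,::-1])
np.save("s1.npy",s,allow_pickle=True)
r=R.from_rotvec(s["tool_rot"]);print(s["time"],s["position"],r.as_matrix().round(3).tolist(),s["ft_force"],s["grip_width"],s["joint_positions"].round(2))
print(proj("wrist",[[.517,-.067,.173],[.517,-.067,.1495]],s))
E
```

```text
1.8167 [ 0.51451977 -0.07246116  0.25928457] [[0.955, -0.297, -0.001], [-0.297, -0.955, -0.001], [-0.0, 0.001, -1.0]] [-0.17712186 -0.54123988 -0.40517327] 0.003836322218402901 [ 0.55  0.06 -0.48  1.73  0.03  1.36 -1.81]
[[249.26868461 205.16068069]
 [249.7097291  197.61175866]]
```

View pics/w1.png

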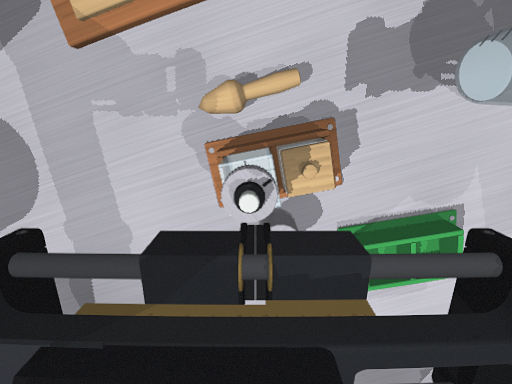

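The close view shows the white button at about (249,201), the steel collar around it, and the dark index mark at about (265,184), on the upper right of the collar. The salt jar lid is at (307,168). Next I'll measure the button, mark and stand edges.

```bash
python3 - <<'E'
from h import *
s=np.load("s1.npy",allow_pickle=True).item();im=cv2.imread("pics/w1.png");g=im.min(2)
m=np.zeros_like(g);m[185:220,232:266]=(g[185:220,232:266]>205)
n,l,st,c=cv2.connectedComponentsWithStats(m);k=1+np.argmax(st[1:,4]);print(st[k],c[k]);b=plane("wrist",c[k],.173,s);print("button",b)
print("tool",R.from_rotvec(s["tool_rot"]).inv().apply(b-s["position"])*1000)
# mark: dark pixels at radius 17-25 mm on collar top plane
ax=b
best=[]
for v in range(160,225):
  for u in range(215,290):
    p=plane("wrist",(u,v),.1495,s)-ax; rr=np.hypot(*p[:2])
    if .0185<rr<.0255 and im[v,u].max()<60: best.append((np.arctan2(p[1],p[0]),rr))
print(len(best),np.round(best,3)[:40].tolist())
# stand far edge corner screws
P=[plane("wrist",uv,0.01,s) for uv in[(211,150),(330,127),(338,180)]];print(P)
d=P[0]-P[1];print("stand yaw",np.arctan2(-d[0],d[1]))
E
```

```text
[239 195  19  18 260] [248.22307692 203.11538462]
button [ 0.5190772 -0.0666942  0.173    ]
tool [ 2.67846549 -6.95188811 86.2760242 ]Traceback (most recent call last):
  File "<stdin>", line 11, in <module>
  File "h.py", line 16, in plane
    t,d=ray(n,uv,s);return t+d*(z-t[2])/d[2]
        ~~~^^^^^^^^
  File "h.py", line 14, in ray
    M,t=ext(n,s);return t,M@np.array([p[0],p[1],1])
        ~~~^^^^^
  File "h.py", line 7, in ext
    c=calibration(n)
ValueError: time passes only in moves, steps and waits
```

```bash
sed -i 's/^from bench import \*/from bench import *\nimport bench,functools\ncalibration=functools.lru_cache(None)(bench.calibration)/' h.py; python3 - <<'E'
from h import *
s=np.load("s1.npy",allow_pickle=True).item();im=cv2.imread("pics/w1.png")
ax=np.array([.519,-.0667])
best=[]
for v in range(160,225):
  for u in range(215,290):
    p=plane("wrist",(u,v),.1495,s)[:2]-ax; rr=np.hypot(*p)
    if .0185<rr<.0255 and im[v,u].max()<70: best.append((np.arctan2(p[1],p[0]),rr,u,v))
print(len(best),np.round(best,3)[:30].tolist())
P=[plane("wrist",uv,0.01,s) for uv in[(211,150),(330,127),(338,180)]]
d=P[0]-P[1];print("stand yaw",np.arctan2(-d[0],d[1]))
E
```

```text
21 [[-1.162, 0.025, 269.0, 179.0], [-1.168, 0.024, 268.0, 180.0], [-1.192, 0.025, 269.0, 180.0], [-1.216, 0.025, 270.0, 180.0], [-1.174, 0.023, 267.0, 181.0], [-1.2, 0.023, 268.0, 181.0], [-1.224, 0.024, 269.0, 181.0], [-1.247, 0.025, 270.0, 181.0], [-1.151, 0.021, 265.0, 182.0], [-1.18, 0.021, 266.0, 182.0], [-1.208, 0.022, 267.0, 182.0], [-1.233, 0.023, 268.0, 182.0], [-1.257, 0.024, 269.0, 182.0], [-1.156, 0.019, 264.0, 183.0], [-1.188, 0.02, 265.0, 183.0], [-1.217, 0.021, 266.0, 183.0], [-1.244, 0.021, 267.0, 183.0], [-1.196, 0.019, 264.0, 184.0], [-1.227, 0.019, 265.0, 184.0], [-1.255, 0.02, 266.0, 184.0], [-1.269, 0.019, 265.0, 185.0]]
stand yaw -0.11242533743611982
```

Request:
send_rows(
  xyz=[
    [1,-3,10],
    [2,-7,25],
    [2,-7,40],
    [2,-7,52],
    [2,-7,58],
    [2,-7,60],
    [2,-7,62],
    [2,-7,64],
    [2,-7,64],
    [2,-7,64],
  ],
  dr=[
    [0,0,0],
    [0,0,0],
    [0,0,0],
    [0,0,0],
    [0,0,0],
    [0,0,0],
    [0,0,0],
    [0,0,0],
    [0,0,0],
    [0,0,0],
  ],
)

```text
time: 2.7
position: [0.5194, -0.0644, 0.1961]
tool_rot: [3.106, -0.468, 0.002]
ft_force: [0.0, 0.1, -0.2]
grip_width: 0.005
grip_force: 0.0
```

Request:
send_rows(
  xyz=[
    [0,0,1],
    [0,0,2],
    [0,0,3],
    [0,0,4],
    [0,0,5],
    [0,0,6],
    [0,0,7],
    [0,0,7],
    [0,0,7],
    [0,0,7],
  ],
  dr=[
    [0,0,0],
    [0,0,0],
    [0,0,0],
    [0,0,0],
    [0,0,0],
    [0,0,0],
    [0,0,0],
    [0,0,0],
    [0,0,0],
    [0,0,0],
  ],
)

```text
time: 3.53
position: [0.5192, -0.0643, 0.1888]
tool_rot: [3.106, -0.468, 0.0]
ft_force: [-1.0, -0.8, 2.7]
grip_width: 0.005
grip_force: 1.6
```

Request:
send_rows(
  xyz=[
    [0,0,0.5],
    [0,0,1],
    [0,0,1.5],
    [0,0,2],
    [0,0,2.5],
    [0,0,3],
    [0,0,3.5],
    [0,0,3.5],
    [0,0,3.5],
    [0,0,3.5],
  ],
  dr=[
    [0,0,0],
    [0,0,0],
    [0,0,0],
    [0,0,0],
    [0,0,0],
    [0,0,0],
    [0,0,0],
    [0,0,0],
    [0,0,0],
    [0,0,0],
  ],
)

```text
time: 4.37
position: [0.5195, -0.0643, 0.1861]
tool_rot: [3.106, -0.468, 0.002]
ft_force: [-1.4, -0.1, 8.1]
grip_width: 0.004
grip_force: 4.4
```

Request:
send_rows(
  xyz=[
    [0,0,0.5],
    [0,0,1],
    [0,0,1.5],
    [0,0,1.5],
    [0,0,1.5],
    [0,0,1.5],
    [0,0,1.5],
    [0,0,1.5],
    [0,0,1.5],
    [0,0,1.5],
  ],
  dr=[
    [0,0,0],
    [0,0,0],
    [0,0,0],
    [0,0,0],
    [0,0,0],
    [0,0,0],
    [0,0,0],
    [0,0,0],
    [0,0,0],
    [0,0,0],
  ],
)

```text
time: 5.2
position: [0.5201, -0.0644, 0.1858]
tool_rot: [3.106, -0.468, 0.005]
ft_force: [-3.3, 0.1, 14.5]
grip_width: 0.007
grip_force: 7.0
```

Request:
send_rows(
  xyz=[
    [0,0,-2],
    [0,0,-5],
    [0,0,-10],
    [0,0,-20],
    [0,1,-30],
    [0,2,-38],
    [0,3,-43],
    [0,3,-45],
    [0,3,-45],
    [0,3,-45],
  ],
  dr=[
    [0,0,0],
    [0,0,0],
    [0,0,0],
    [0,0,0],
    [0,0,0],
    [0,0,0],
    [0,0,0],
    [0,0,0],
    [0,0,0],
    [0,0,0],
  ],
)

```text
time: 6.03
position: [0.5181, -0.0672, 0.2284]
tool_rot: [3.106, -0.468, -0.0]
ft_force: [0.9, 0.8, -0.2]
grip_width: 0.006
grip_force: 0.0
```

Request:
send_rows(
  xyz=[
    [0,0,0],
    [0,0,0],
    [0,0,0],
    [0,0,0],
    [0,0,0],
    [0,0,0],
    [0,0,0],
    [0,0,0],
    [0,0,0],
    [0,0,0],
  ],
  dr=[
    [0,0,0],
    [0,0,0],
    [0,0,0],
    [0,0,0],
    [0,0,0],
    [0,0,0],
    [0,0,0],
    [0,0,0],
    [0,0,0],
    [0,0,0],
  ],
  jaw=87,
)

```text
time: 6.87
position: [0.5182, -0.0672, 0.2286]
tool_rot: [3.106, -0.468, 0.0]
ft_force: [-0.2, 0.2, -0.4]
grip_width: 0.68
grip_force: 0.0
```

```bash
python3 - <<'E'
from h import *
s=get_state();im=get_image("wrist")[...,::-1];cv2.imwrite("pics/w2.png",im)
np.save("s2.npy",s,allow_pickle=True);print(s["position"],s["tool_rot"],s["grip_width"])
g=im.min(2);print(proj("wrist",[.5185,-.067,.173],s))
m=(g>190).astype(np.uint8);m[270:]=0
n,l,st,c=cv2.connectedComponentsWithStats(m)
for k in range(1,n):
  if 100<st[k,4]<2000:
    b=plane("wrist",c[k],.1735,s);print(st[k],c[k],b.round(4),(R.from_rotvec(s["tool_rot"]).inv().apply(b-s["position"])*1000).round(1))
E
```

```text
[ 0.5182072  -0.06721933  0.22856412] [ 3.10636760e+00 -4.68290930e-01  1.04595296e-04] 0.6801415119783779
[[255.91746815 218.12743399]]
[212   1  95  33 185] [259.91891892  16.99459459] [ 0.65   -0.1101  0.1735] [138.6   2.1  55.1]
[222   7  94  34 196] [270.86734694  22.71428571] [ 0.6447 -0.1159  0.1735] [135.2   9.2  55.1]
[225  32  79  27 338] [264.21893491  44.49704142] [ 0.6335 -0.108   0.1735] [122.2   5.   55.1]
[241  94  94  32 272] [285.50735294 110.09191176] [ 0.5891 -0.1102  0.1735] [80.4 20.2 55.1]
[398  96  61  23 108] [433.02777778 107.2037037 ] [ 0.5612 -0.2109  0.1735] [ 83.4 124.6  55.1]
[370  99  57  20 137] [398.54744526 108.60583942] [ 0.5672 -0.1868  0.1735] [82.1 99.8 55.1]
[372 102 119  41 272] [428.75735294 121.05882353] [ 0.5525 -0.2065  0.1735] [ 73.9 123.   55.1]
[361 128 108  42 480] [402.20625    149.76666667] [ 0.5378 -0.1846  0.1735] [ 53.3 106.4  55.1]
[104 141  80  29 217] [148.05069124 154.07373272] [ 0.5892 -0.0065  0.1735] [ 50.  -78.9  55.1]
[118 156  78  26 139] [154.31654676 169.37410072] [ 0.5774 -0.0066  0.1735] [ 38.7 -75.4  55.1]
[107 163 
[... 628 characters left out ...]
8 -0.2333  0.1735] [  8.5 171.2  55.1]
[ 113  185  106   45 1785] [154.33557423 210.91876751] [0.5473 0.0061 0.1735] [  6.2 -78.6  55.1]
[210 196  57  40 766] [244.24412533 218.76370757] [ 0.5208 -0.0583  0.1735] [-0.1 -9.3 55.1]
[263 199  25  35 237] [276.91983122 218.32911392] [ 0.5137 -0.0825  0.1735] [ 0.2 15.9 55.1]
[  7 210  49  23 106] [ 32.88679245 222.30188679] [0.5673 0.1044 0.1735] [  -3.7 -178.5   55. ]
[324 214  72  24 172] [360.30232558 225.40116279] [ 0.4886 -0.1435  0.1735] [-5.8 81.6 55.1]
[159 226  29  27 343] [169.47230321 239.31778426] [0.5217 0.0039 0.1735] [-17.6 -69.   55.1]
[327 234  20  17 131] [338.03053435 241.54198473] [ 0.4803 -0.1237  0.1735] [-19.6  65.2  55.1]
```

View pics/w2.png

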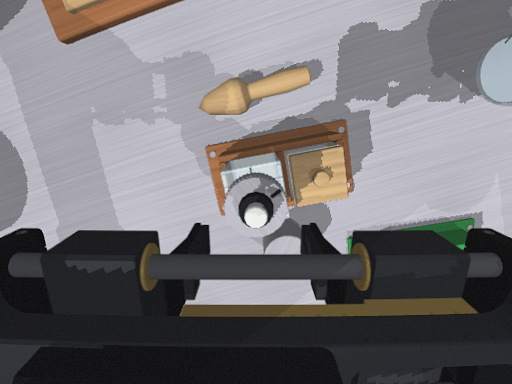

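The fingers are open either side of the head. The button is back up at about (256,214) and the mark is at about (275,192). The stand is undisturbed.

```bash
python3 - <<'E'
from h import *
s=np.load("s2.npy",allow_pickle=True).item();im=cv2.imread("pics/w2.png");g=im.min(2)
r=R.from_rotvec(s["tool_rot"])
def T(uv,z): return (r.inv().apply(plane("wrist",uv,z,s)-s["position"])*1000).round(1)
sub=g[190:240,230:285]
m=(sub>200).astype(np.uint8);n,l,st,c=cv2.connectedComponentsWithStats(m)
for k in range(1,n):
  if st[k,4]>80: print("btn",st[k]+[230,190,0,0,0],T(c[k]+[230,190],.1738))
d=(sub<70).astype(np.uint8);n,l,st,c=cv2.connectedComponentsWithStats(d)
for k in range(1,n):
  if st[k,4]>60: print("dark",st[k]+[230,190,0,0,0])
print("collar",T((222,204),.15),T((289,204),.15),T((255,172),.15),T((255,204.5),.145))
E
```

```text
btn [245 208  22  20 330] [ 0.9 -0.8 54.8]
dark [239 192  34  33 488]
collar [  4.3 -29.1  78.6] [ 4.3 28.  78.6] [32.  -1.  78.6] [ 2.3 -1.  83.6]
```

Request:
send_rows(
  xyz=[
    [1.5,-0.5,0],
    [1.5,-0.5,0],
    [1.5,-0.5,5],
    [1.5,-0.5,15],
    [1.5,-0.5,30],
    [1.5,-0.5,45],
    [1.5,-0.5,60],
    [1.5,-0.5,75],
    [1.5,-0.5,86],
    [1.5,-0.5,90],
  ],
  dr=[
    [0,0,0],
    [0,0,0],
    [0,0,0],
    [0,0,0],
    [0,0,0],
    [0,0,0],
    [0,0,0],
    [0,0,0],
    [0,0,0],
    [0,0,0],
  ],
)

```text
time: 7.75
position: [0.5182, -0.067, 0.1359]
tool_rot: [-3.106, 0.468, 0.006]
ft_force: [-0.1, 0.5, 0.4]
grip_width: 0.998
grip_force: 0.0
```

Request:
send_rows(
  xyz=[
    [0,0,0],
    [0,0,0],
    [0,0,0],
    [0,0,0],
    [0,0,0],
    [0,0,0],
    [0,0,0],
    [0,0,0],
    [0,0,0],
    [0,0,0],
  ],
  dr=[
    [0,0,0],
    [0,0,0],
    [0,0,0],
    [0,0,0],
    [0,0,0],
    [0,0,0],
    [0,0,0],
    [0,0,0],
    [0,0,0],
    [0,0,0],
  ],
  jaw=45,
  grip_force=10,
)

```text
time: 8.58
position: [0.52, -0.0676, 0.139]
tool_rot: [3.106, -0.469, 0.001]
ft_force: [-1.4, -1.9, 4.1]
grip_width: 0.617
grip_force: 10.0
```

Request:
send_rows(
  xyz=[
    [0,0,0],
    [0,0,0],
    [0,0,0],
    [0,0,0],
    [0,0,0],
    [0,0,0],
    [0,0,0],
    [0,0,0],
    [0,0,0],
    [0,0,0],
  ],
  dr=[
    [0,0,0],
    [0,0,0],
    [0,0,0],
    [0,0,0],
    [0,0,0],
    [0,0,0],
    [0,0,0],
    [0,0,0],
    [0,0,0],
    [0,0,0],
  ],
  jaw=30,
  grip_force=55,
)

```text
time: 9.42
position: [0.5201, -0.0675, 0.1391]
tool_rot: [3.106, -0.468, 0.001]
ft_force: [-0.6, -2.8, 5.5]
grip_width: 0.612
grip_force: 54.9
```

```bash
python3 - <<'E'
from h import *
s=get_state();print(s["position"],R.from_rotvec(s["tool_rot"]).as_matrix().round(3).tolist(),s["ft_force"],s["torque"],s["joint_positions"].round(2),s["grip_width"]*87)
E
```

```text
[ 0.52006717 -0.06754631  0.1390532 ] [[0.956, -0.295, 0.001], [-0.295, -0.956, -0.001], [0.001, 0.001, -1.0]] [-0.64045969 -2.82206775  5.50415318] [-0.40962592  0.23644783 -0.04271285] [ 0.53  0.16 -0.49  1.87  0.08  1.13 -1.86] 53.2626417118196
```

Request:
send_rows(
  xyz=[
    [0,0,0],
    [0,0,0],
    [0,0,0],
    [0,0,0],
    [0,0,0],
    [0,0,0],
    [0,0,0],
    [0,0,0],
    [0,0,0],
    [0,0,0],
  ],
  dr=[
    [0,0,-0.04],
    [0,0,-0.08],
    [0,0,-0.13],
    [0,0,-0.18],
    [0,0,-0.23],
    [0,0,-0.29],
    [0,0,-0.35],
    [0,0,-0.4],
    [0,0,-0.4],
    [0,0,-0.4],
  ],
)

```text
time: 10.25
position: [0.5204, -0.0664, 0.139]
tool_rot: [-3.137, -0.157, -0.002]
ft_force: [-0.2, 0.7, 5.2]
grip_width: 0.61
grip_force: 54.9
```

```bash
python3 - <<'E'
from h import *
s=get_state();m=R.from_rotvec(s["tool_rot"]).as_matrix();print(s["position"],"az",np.arctan2(m[1,0],m[0,0]),m[:,2].round(3),s["ft_force"],s["torque"],s["joint_positions"].round(2),s["grip_width"]*87)
im=get_image("wrist")[...,::-1];cv2.imwrite("pics/w3.png",im)
E
```

```text
[ 0.52036962 -0.06638854  0.13896171] az 0.10000289859994271 [ 0.001  0.001 -1.   ] [-0.21814039  0.68920084  5.20006556] [ 0.23822003 -0.01707763  0.03706037] [ 0.56  0.16 -0.52  1.87  0.09  1.13 -1.47] 53.11089434150641
```

View pics/w3.png

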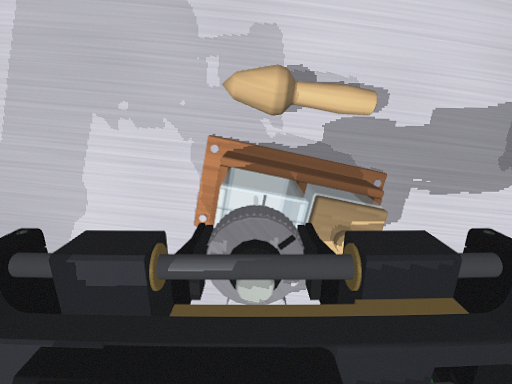

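The mark is at about (287,243) and the rib at about (265,200), with the head held between the pads. I'll check numerically that the mark turned with the jaws.

```bash
python3 - <<'E'
from h import *
s=get_state();c=np.array([.5204,-.0664])
for z,uv,n in((.1503,(287,243),"mark"),(.111,(264,200),"rib")):
  p=plane("wrist",uv,z,s)[:2]-c;print(n,np.arctan2(p[1],p[0]),np.hypot(*p))
E
```

```text
mark -0.8403060335482437 0.019978366909016193
rib -0.11184374023382089 0.024223330585656757
```

Request:
send_rows(
  xyz=[
    [0,0,0],
    [0,0,0],
    [0,0,0],
    [0,0,0],
    [0,0,0],
    [0,0,0],
    [0,0,0],
    [0,0,0],
    [0,0,0],
    [0,0,0],
  ],
  dr=[
    [0,0,-0.06],
    [0,0,-0.12],
    [0,0,-0.18],
    [0,0,-0.24],
    [0,0,-0.3],
    [0,0,-0.36],
    [0,0,-0.4],
    [0,0,-0.4],
    [0,0,-0.4],
    [0,0,-0.4],
  ],
)

```text
time: 11.13
position: [0.5202, -0.0666, 0.139]
tool_rot: [-3.044, -0.777, -0.002]
ft_force: [0.5, -0.1, 5.5]
grip_width: 0.613
grip_force: 54.9
```

Request:
send_rows(
  xyz=[
    [0,0,0],
    [0,0,0],
    [0,0,0],
    [0,0,0],
    [0,0,0],
    [0,0,0],
    [0,0,0],
    [0,0,0],
    [0,0,0],
    [0,0,0],
  ],
  dr=[
    [0,0,-0.06],
    [0,0,-0.12],
    [0,0,-0.18],
    [0,0,-0.24],
    [0,0,-0.3],
    [0,0,-0.34],
    [0,0,-0.34],
    [0,0,-0.34],
    [0,0,-0.34],
    [0,0,-0.34],
  ],
)

```text
time: 11.97
position: [0.5202, -0.0665, 0.139]
tool_rot: [-2.869, -1.281, -0.002]
ft_force: [0.1, 0.6, 5.7]
grip_width: 0.612
grip_force: 54.9
```

```bash
python3 - <<'E'
from h import *
s=get_state();m=R.from_rotvec(s["tool_rot"]).as_matrix();print(s["position"],"az",np.arctan2(m[1,0],m[0,0]),m[:,2].round(3),s["ft_force"],s["torque"])
im=get_image("wrist")[...,::-1];cv2.imwrite("pics/w4.png",im)
E
```

```text
[ 0.52024886 -0.06651775  0.13896606] az 0.839890036342893 [ 0.001  0.    -1.   ] [0.12564192 0.64086322 5.68128973] [0.10271004 0.05555987 0.08200569]
```

View pics/w4.png

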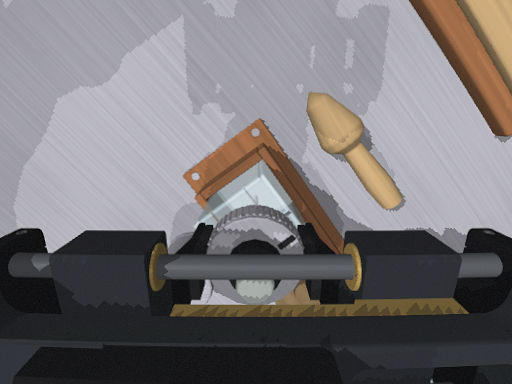

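The mark is still at (288,242) in the jaw view, so there was no slip. It now has a yaw of about -0.10 against the rib's -0.11, which means the head is free. I'll lift slowly.

Request:
send_rows(
  xyz=[
    [0,0,-1],
    [0,0,-2],
    [0,0,-3],
    [0,0,-4],
    [0,0,-5],
    [0,0,-6],
    [0,0,-7],
    [0,0,-8],
    [0,0,-8],
    [0,0,-8],
  ],
  dr=[
    [0,0,0],
    [0,0,0],
    [0,0,0],
    [0,0,0],
    [0,0,0],
    [0,0,0],
    [0,0,0],
    [0,0,0],
    [0,0,0],
    [0,0,0],
  ],
)

```text
time: 12.85
position: [0.5198, -0.0672, 0.1466]
tool_rot: [2.868, 1.282, 0.0]
ft_force: [-0.6, 0.0, -0.4]
grip_width: 0.612
grip_force: 55.0
```

Request:
send_rows(
  xyz=[
    [0,0,-3],
    [0,0,-6],
    [0,0,-9],
    [0,0,-12],
    [0,0,-15],
    [0,0,-18],
    [0,0,-21],
    [0,0,-23],
    [0,0,-24],
    [0,0,-24],
  ],
  dr=[
    [0,0,0],
    [0,0,0],
    [0,0,0],
    [0,0,0],
    [0,0,0],
    [0,0,0],
    [0,0,0],
    [0,0,0],
    [0,0,0],
    [0,0,0],
  ],
)

```text
time: 13.68
position: [0.5199, -0.0672, 0.1708]
tool_rot: [2.868, 1.282, 0.001]
ft_force: [0.2, 0.2, -1.3]
grip_width: 0.611
grip_force: 55.0
```

Request:
send_rows(
  xyz=[
    [0,0,0],
    [0,0,0],
    [0,0,0],
    [0,0,0],
    [0,0,0],
    [0,0,0],
    [0,0,0],
    [0,0,0],
    [0,0,0],
    [0,0,0],
  ],
  dr=[
    [0,0,0],
    [0,0,0],
    [0,0,0],
    [0,0,0],
    [0,0,0],
    [0,0,0],
    [0,0,0],
    [0,0,0],
    [0,0,0],
    [0,0,0],
  ],
)

```text
time: 14.52
position: [0.5198, -0.0672, 0.1705]
tool_rot: [2.868, 1.282, -0.0]
ft_force: [-0.0, 0.9, -1.8]
grip_width: 0.612
grip_force: 55.0
```

```bash
python3 - <<'E'
from h import *
s=get_state();print(s["position"],s["ft_force"],s["torque"])
a=get_image("side")[150:230,215:325,::-1];b=get_image("wrist")[...,::-1]
a=cv2.resize(a,(528,384),interpolation=2);cv2.imwrite("pics/f.png",cv2.resize(np.hstack([a,b[100:,150:400].copy() if 0 else cv2.copyMakeBorder(b[150:,190:400],0,150,0,0,0)]),None,fx=1,fy=1))
E
```

```text
[ 0.51976579 -0.06717098  0.17051901] [-0.04207283  0.86956459 -1.79352215] [-0.0316306  -0.0001321   0.01279536]
```

View pics/f.png

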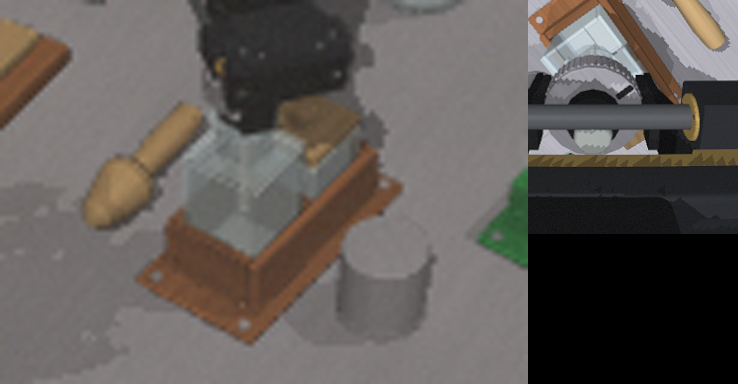

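The bottle's shoulder corner is at about (254,181) in the side view, the same as before the lift, so the bottle is still down in its well. The head is held upright with its underside about 16 mm above the rim, and the force on the wrist is only about the head's weight. I'm handing in.

```bash
python3 -c "
from bench import *
print(close_job())"
```

```text
the job is handed in; nothing more can be done
None
```

I pressed and released the spray button, unscrewed the head about 1.14 rad until its mark lined up with the rib, and lifted it straight up; the job is handed in with the head held still about 16 mm above the neck, its tube still in the bottle and the bottle down in its well.

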